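# Close and lock the service hatch of an engraver's air unit

## Robot

A 6-joint arm with a two-finger parallel gripper is mounted at the origin on the work surface. World frame = base frame: x ahead of the robot, y to its left, z up, the work surface at z = 0. Lengths are in mm, angles in rad, forces in N, time in s.
With the tool pointing down it reaches from about 350 to 875 mm from the base axis. Payload 4.2 kg.
Tool frame: the origin (TCP) lies between the finger pads; the fingertips stand 25 mm ahead of it and the grasp point (between the pads) lies 6 mm ahead of it; z points along the fingers, y is the line along which they close (so a half turn about z gives the same grasp; the last joint's range is limited). The gripper opens to 85 mm and grips with 20 to 120 N. Pads are 22 mm wide; open, the fingers measure 114 mm over their backs; the gripper's body (76 mm by 85 mm) begins 54 mm behind the grasp point. The pads swing forward as they close: fully open they stand 13 mm farther back than shut.
Start: joints at [1.48, 0.385, 0.008, 0, -1.194, -0.259], TCP at [214.161, 587.141, 256.312] pointing down, gripper open.
Joint ranges: [-3.14, 3.14], [-1.21, 2.06], [-1.07, 1.41], [-3.16, 2.05], [-2.99, -0.16], [-3.1, 3.1]. Speed limits (rad/s): [2.79, 2.79, 3.14, 3.14, 3.14, 3.14].

## Interface

Orientations are given as a unit quaternion [x, y, z, w].
In Python, from bench import arm gives the robot as it stands.
- The arm moves only by the shell command python3 -m pendant 'ROWS'. ROWS is JSON, a list of rows, each a list of 7 numbers: the shift along the tool's x, y, z in m, then the turn, a rotation vector about the tool's x, y, z in degrees, then the finger opening in m, from 0 to 0.0854. In form: [[x, y, z, wx, wy, wz, fingers], ...]. A call has 1 to 12 rows; each row shifts and turns the commanded pose from where the row before left it, along the tool's axes as they then stand; what a row does not reach is not made up. A row lasts 1/10 s, in which the tool goes at most 50 mm and 8.59 degrees, less where a joint would pass 70% of its speed; a pose out of reach is approached as far as the arm can. A call is refused whole if a number of a shift passes 0.05 or a number of a turn 8.59, either way. A call with a gripper value outside its range is refused whole. The fingers move at their own pace and stop on an object; the grip force is fixed at half the most. Time passes only in rows, so rows that do not move let the fingers close. It gives the time, the measured TCP pose, the force, the opening and the grip force at its end, in the units of the state.
- arm.read_state(): the state, without advancing time (a new reading comes with each control period).
- arm.get_image(name): name is "scene" or "top" or "wrist"; returns a dict with "image" (384x512x3 uint8, red, green, blue), "fx", "fy", "cx", "cy" (pixels), "xyz" and "rotation" of the camera in the world. Camera axes: x right, y down, z forward; pixel columns grow to the right and rows downward; lengths in mm; the calibration is good to about 2 mm. The wrist camera is an equidistant fisheye: a pixel r from the principal point sees the ray r / f radians off the axis. A picture is of the moment at which its call begins. There is no depth.
- arm.job_done(): hands the job in; it is judged then, once.
The state is a dict: "clock": time; "joints": joint angles; "joint_vel": joint speeds; "joint_efforts": joint torques, N m; "position": TCP position; "ee_rot": TCP orientation; "contact_force": force on the tool from outside, world axes, zero at the start; "wrist_torque": the same for the moment, N m; "gripper_width": finger opening in mm; "grasp_force": force on a finger pad.
Only numpy, scipy, OpenCV 4.12 (cv2) and the standard library are available. Lean on these libraries where they do the work, as an engineer would, in place of code of your own. Each camera call takes 0.05 s, during which the arm holds its last target. There are 200 camera calls.

## Task

Swing the open service hatch on top of the air unit shut, then press it down onto its springy seal by the wing fastener, turn the wing a quarter-turn clockwise until it drops into its locked detent, and let go. Feel for the seal and press only as hard as the latch needs (about 20 N): never squash the seal or wrench the latch, and leave the things lying around alone.

Things in the scene. Friction and masses are not known exactly. Their poses are not given: they have to be found in the camera images.
- unit: black box-shaped air unit, 240 (x) x 200 (y) x 90 mm high, fixed to the bench; its light metal front panel with dials faces its own -x. Origin: centre of its underside. The hatch covers a well in its top with a springy rubber seal and the latch keeper; their common height varies 5.5 mm up or down and cannot be seen or measured beforehand.
- hatch_hinge (a point): the middle of the hatch's hinge line, which runs along the unit's y 95 mm behind (+x) the unit's centre, 98 mm above the bench. Its frame turns with the hatch: -x runs from the hinge along the plate to its free edge, z is the plate's outward normal; it lies in the plate's underside.
- hatch (a joint): opening angle of the hatch (rad), an aluminium plate 180 mm long (hinge to free edge) x 120 wide x 5 thick. The free edge is over the unit's front and lifts. About 0 (-0.045 to 0.045) = shut and latched, level; starts 0.3 to 0.6. The stiff hinge stays where it is left (about 2 N at the free edge moves it), but lift pins hold the unlatched hatch 7.5 mm proud at the wing (0.056).
- hatch_lip (a point): point on the hatch's upper face at mid width, 165 mm from the hinge and 15 mm from the free edge: a good place to push it shut. Its frame is parallel to that of hatch_hinge.
- wing (a point): centre of the wing of the dark steel quarter-turn fastener, 135 mm from the hinge at mid width. The wing is a bar 42 mm long, 10 thick, 26 tall, standing on a 32 mm disc; its centre is 23.5 mm above the plate's underside, its top 36.5, its foot (disc top) 10.5. Its frame: y along the 42 mm, x across the 10 mm, z up its turning axis.
- fastener (a joint): turn of the wing (rad), clockwise from above. 0 = unlocked, wing along unit y; 1.57 = locked, along unit x; stop 1.7; starts 0.05-0.25, turns freely. Press at the wing: pins 4-6 N for 1-12 mm, then the seal, 4 N more per mm. 3.5 mm into the seal (17-19 N in all) the tongue clears a bump at 0.5-1.4 rad; let up, it rises into the detent. Less: it jams (0.5 Nm wrenches it). 25 N squashes the seal.
- ball_vise: bystander: round steel engraver's vise, 76 mm across, 54 mm high, loose. Origin under its centre
- graver: bystander: hand graver with a wooden mushroom handle, 110 mm long, lying loose. Origin under its middle
- oil: bystander: amber oil bottle, 40 mm across, 85 mm high, loose. Origin under its centre

How it is judged (in metres and radians):
On the way, in this order (a step that is already met when the one before it is completed fails the run):
1. the hatch is swung shut (below 0.075 rad) with the wing still unlocked (below 0.5 rad) (value of joint hatch below 0.075 rad and value of joint fastener below 0.5 rad), for 0.1 s.
2. the wing is turned past the bump (beyond 1.38 rad) with the hatch pressed shut (below 0.048 rad) (value of joint fastener above 1.38 rad and value of joint hatch below 0.048 rad), for 0.1 s.
At the end, for the whole second after the job is handed in: the hatch is held shut (below 0.048 rad), the wing rests in its locked detent (turned beyond 1.38 rad), still, released (all of step 2 and velocity of joint fastener between -0.05 and 0.05 rad/s); the robot touches nothing.
It fails at once if the seal is squashed: the hatch presses on it with more than 20 N (about 25 N on the wing) (contact force between hatch_c0 and keeper above 20 N).
It fails at once if the latch is wrenched: its tongue is forced against the bump with more than 25 N (about 0.5 Nm on the wing) (contact force between fastener and keeper_c1 above 25 N).
It fails at once if a bystander is moved more than 30 mm (distance of any of ball_vise, graver, oil from where it was at the start of the episode above 0.03 m).
It also fails if it takes over 58 s, if anything falls off the work surface, if the arm or the gripper's body presses on something with over 40 N, if the wrist force passes 120 N, or if a joint passes its speed limit or range.

## Working session

There is one attempt and no reset: what is moved stays moved. The work goes in short steps, Python scripts to look and compute and a shell command to move; the robot and the scene stay as the last step left them, time stands still between calls to the robot, and variables do not carry over. Pictures are saved under pics/ and viewed, at most 10 in all, crops included, and the job is handed in when it is done.

```bash
mkdir -p pics; python3 - <<'E'
from bench import arm
import cv2,json
for n in("scene","top"):
    d=arm.get_image(n); cv2.imwrite(f"pics/{n}0.png",d["image"][:,:,::-1])
    print(n,d["fx"],d["fy"],d["cx"],d["cy"],d["xyz"],d["rotation"])
print(arm.read_state())
E
```

```text
scene 496.2304434134907 496.2304434134907 251.6685068787904 192.59684507367766 [1304.13344224  353.19669926  806.8824206 ] [ 0.48761457  0.7720952  -0.34183916 -0.22191669]
top 404.3302910726049 404.3302910726049 259.26814497940836 190.73197134688814 [452.77642421  43.80257905 915.3410282 ] [ 0.72494059 -0.68114634  0.07162619 -0.07328368]
{'clock': 0.1, 'joints': array([ 1.47958134e+00,  3.85480825e-01,  6.75270555e-03, -4.16225885e-04,
       -1.19400196e+00, -2.58610106e-01]), 'joint_vel': array([ 0.00108268, -0.00208441,  0.0030891 ,  0.00092576,  0.00179197,
       -0.00020001]), 'joint_efforts': array([-6.83295693e-04, -3.93321168e+01,  1.88929117e+01,  4.19799149e+00,
       -2.59617183e-03,  5.98243204e-06]), 'position': array([214.02641807, 586.70626777, 255.32917799]), 'ee_rot': array([ 9.84727922e-01, -1.74097522e-01, -1.11931655e-04,  9.79662159e-04]), 'contact_force': array([ 0.36655069, -0.70759015, -0.57112057]), 'wrist_torque': array([ 0.01967915,  0.03454826, -0.02557086]), 'grasp_force': 0.0, 'gripper_width': 85.04637618448561}
```

View pics/scene0.png

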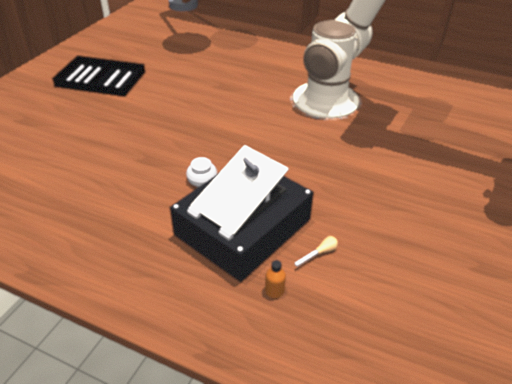

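View pics/top0.png

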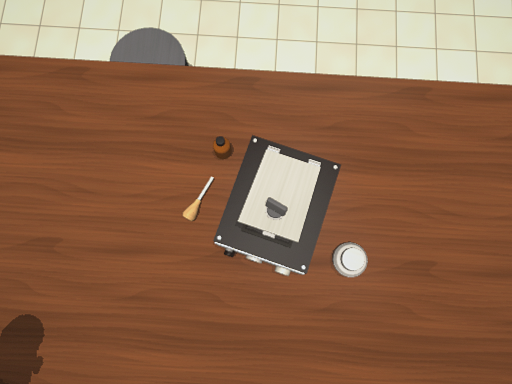

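The scene shows the unit with its hatch lifted. In the top view the unit's top corners are near (254,136), (340,165), (306,272) and (216,243), and the wing is near (276,207). Graver (200,200) and oil (221,147) lie on the left, the vise (350,260) on the right. I'll enlarge both views for exact points.

```bash
python3 - <<'E'
import cv2
a=cv2.imread("pics/top0.png")[125:285,200:350]; cv2.imwrite("pics/t1.png",cv2.resize(a,None,fx=3.75,fy=3.75,interpolation=cv2.INTER_CUBIC))
a=cv2.imread("pics/scene0.png")[140:285,165:320]; cv2.imwrite("pics/s1.png",cv2.resize(a,None,fx=4,fy=4,interpolation=cv2.INTER_CUBIC))
E
```

```text
(no output)
```

View pics/t1.png

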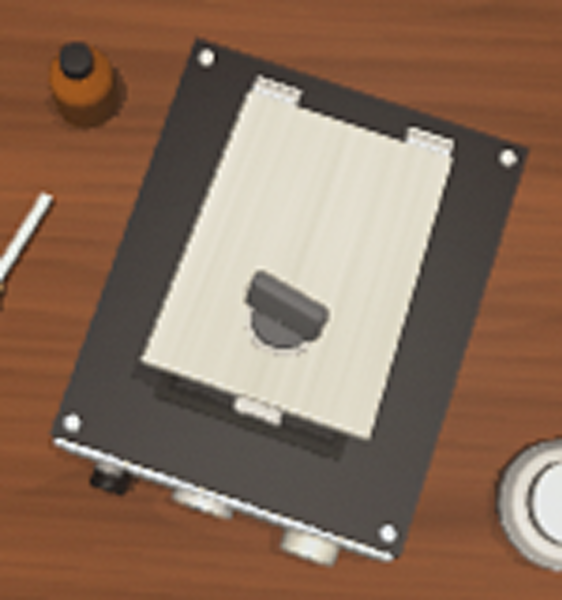

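View pics/s1.png

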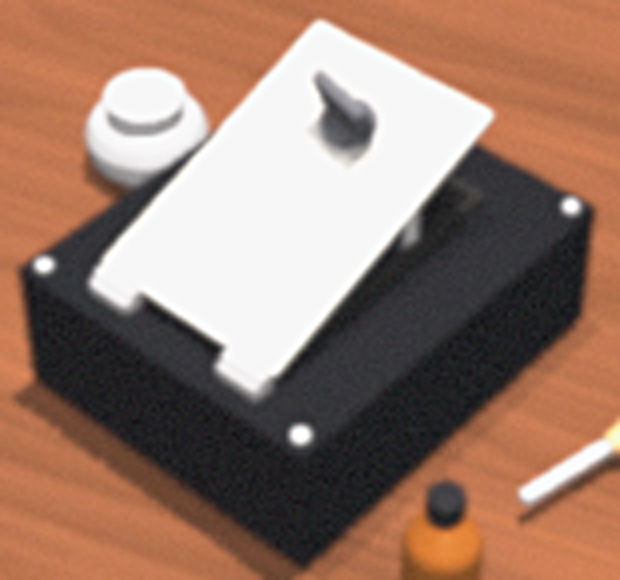

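```bash
cat >h.py <<'E'
import numpy as np
from scipy.spatial.transform import Rotation as R
from scipy.optimize import least_squares
C={"scene":(496.23,251.67,192.6,[1304.13,353.197,806.88],[0.48761457,0.7720952,-0.34183916,-0.22191669]),
"top":(404.33,259.268,190.732,[452.776,43.803,915.341],[0.72494059,-0.68114634,0.07162619,-0.07328368])}
def proj(n,P):
    f,cx,cy,t,q=C[n]; p=R.from_quat(q).inv().apply(np.asarray(P)-t); return np.c_[f*p[:,0]/p[:,2]+cx,f*p[:,1]/p[:,2]+cy]
def hp(p,L):  # hatch-frame points -> world
    x,y,w,th=p[:4]; L=np.asarray(L,float); a=R.from_euler("y",th).apply(L)+[95,0,98]
    return R.from_euler("z",w).apply(a)+[x,y,0]
def up(p,L): return R.from_euler("z",p[2]).apply(np.asarray(L,float))+[p[0],p[1],0]
E
python3 - <<'E'
from h import *
T=lambda a:np.array(a)/3.75+[200,125]-.37; S=lambda a:np.array(a)/4+[165,140]-.37
tu=T([(196,39),(527,149),(398,557),(54,438)]); U=[(120,100,90),(120,-100,90),(-120,-100,90),(-120,100,90)]
su=S([(22,270),(593,210),(302,567)]); U2=[(120,-100,90),(-120,100,90),(120,100,0)]
H=[(-180,60,5),(-180,-60,5)]
th_=T([(143,361),(369,438)]); sh=S([(494,115),(320,18)])
def res(p): return np.r_[proj("top",up(p,U))-tu,proj("scene",up(p,U2))-su,proj("top",hp(p,H))-th_,proj("scene",hp(p,H))-sh].ravel()
r=least_squares(res,[480,30,-.3,.4]); print(r.x,np.round(r.fun.reshape(-1,2),1))
p=r.x
print("hinge",hp(p,[(0,0,0)]),"lip",hp(p,[(-165,0,5)]),"wing",hp(p,[(-135,0,23.5)]))
q=p.copy();q[3]=.056;print("shut lip",hp(q,[(-165,0,5)]),"wing",hp(q,[(-135,0,23.5),(-135,0,36.5)]))
for f in(0,.1,.2,.3):
  e=[(-135+s*21*np.sin(f),s*21*np.cos(f),36.5) for s in(1,-1)]
  print(f,((proj("top",hp(p,e))-[200,125]+.37)*3.75).round(),((proj("scene",hp(p,e))-[165,140]+.37)*4).round())
E
```

```text
[ 6.03629952e+02  1.02330347e+01 -2.71053744e-01  3.39080508e-01] [[ 0.  -0.3]
 [ 1.  -0.1]
 [ 0.9  0.5]
 [-1.1 -0.6]
 [-0.9 -0.8]
 [ 1.1 -1.1]
 [ 0.7  2.2]
 [-0.3 -0. ]
 [ 0.4  0.5]
 [ 0.  -0.8]
 [-0.1  0.5]]
hinge [[695.16143479 -15.20291672  98.        ]] lip [[546.840015   26.0145562 157.5976204]] wing [[580.02769178  16.79193569 165.06564427]]
shut lip [[536.70454601  28.83113131 112.22733337]] wing [[566.56156744  20.53407634 129.01921089]
 [567.26262109  20.3392585  141.99883221]]
0 [[251. 282.]
 [331. 310.]] [[371. 107.]
 [308.  73.]]
0.1 [[252. 279.]
 [330. 313.]] [[368. 109.]
 [311.  70.]]
0.2 [[254. 276.]
 [328. 316.]] [[365. 112.]
 [314.  67.]]
0.3 [[256. 273.]
 [326. 320.]] [[362. 114.]
 [317.  65.]]
```

Unit at (604, 10), yaw −0.271, hatch at 0.339 rad; the residuals are about 1 px. Next I close the fingers and move over the lip.

```bash
python3 -m pendant '[[0.028,0.023,0,0,0,0,0],[0.028,0.023,0,0,0,0,0],[0.028,0.023,0,0,0,0,0],[0.028,0.023,0,0,0,0,0],[0.028,0.023,0,0,0,0,0],[0.028,0.023,0,0,0,0,0],[0.028,0.023,0,0,0,0,0],[0.028,0.023,0,0,0,0,0],[0.028,0.023,0,0,0,0,0]]'; python3 -m pendant '[[0.028,0.023,0,0,0,0,0],[0.028,0.023,0,0,0,0,0],[0.028,0.023,0,0,0,0,0],[0.028,0.023,0,0,0,0,0],[0.028,0.023,0,0,0,0,0],[0.028,0.023,0,0,0,0,0],[0.028,0.023,0,0,0,0,0],[0.028,0.023,0,0,0,0,0],[0.028,0.023,0,0,0,0,0],[0,0,0.02,0,0,-4.6,0],[0,0,0,0,0,0,0],[0,0,0,0,0,0,0]]'
```

```text
clock: 1.0
position: [380.3, 304.8, 256.0]
ee_rot: [0.985, -0.174, -0.0, 0.0]
contact_force: [1.3, 0.3, -1.1]
gripper_width: 0.2
grasp_force: 0.0
clock: 2.2
position: [545.4, 25.4, 235.9]
ee_rot: [0.991, -0.135, -0.001, 0.0]
contact_force: [-0.0, 0.8, 0.6]
gripper_width: -0.0
grasp_force: 0.0
```

```bash
python3 -m pendant '[[0,0,0.02,0,0,0,0],[0,0,0.02,0,0,0,0],[0,0,0.01,0,0,0,0],[-0.001,0,0.005,0,0,0,0],[-0.001,0,0.005,0,0,0,0],[-0.001,0,0.005,0,0,0,0],[-0.001,0,0.005,0,0,0,0],[0,0,0,0,0,0,0]]'; python3 -m pendant '[[-0.001,0,0.005,0,0,0,0],[-0.001,0,0.005,0,0,0,0],[-0.001,0,0.004,0,0,0,0],[-0.001,0,0.004,0,0,0,0],[0,0,0,0,0,0,0]]'
```

```text
clock: 3.0
position: [541.5, 26.5, 165.8]
ee_rot: [0.991, -0.134, -0.0, 0.0]
contact_force: [0.1, -0.3, -0.2]
gripper_width: -0.1
grasp_force: 0.0
clock: 3.5
position: [537.4, 27.5, 147.5]
ee_rot: [0.991, -0.134, -0.001, 0.0]
contact_force: [-1.3, -0.5, -0.3]
gripper_width: -0.1
grasp_force: 0.0
```

```bash
python3 -m pendant '[[-0.0005,0,0.003,0,0,0,0],[-0.0005,0,0.003,0,0,0,0],[0,0,0,0,0,0,0]]';python3 -m pendant '[[0,0,0.002,0,0,0,0],[0,0,0.001,0,0,0,0],[0,0,0,0,0,0,0],[0,0,0,0,0,0,0]]'; python3 - <<'E'
from bench import arm
import cv2
for n in("scene","top"):
    d=arm.get_image(n); cv2.imwrite(f"pics/{n}2.png",d["image"][:,:,::-1])
a=cv2.imread("pics/scene2.png")[125:285,165:345]; cv2.imwrite("pics/s2.png",cv2.resize(a,None,fx=3.5,fy=3.5,interpolation=cv2.INTER_CUBIC))
E
```

```text
clock: 3.8
position: [536.7, 27.8, 141.8]
ee_rot: [0.991, -0.134, -0.001, 0.0]
contact_force: [-0.3, 0.4, 0.7]
gripper_width: 0.2
grasp_force: 0.0
clock: 4.2
position: [537.1, 27.9, 139.3]
ee_rot: [0.991, -0.134, 0.0, 0.0]
contact_force: [0.0, -0.1, -0.5]
gripper_width: 0.0
grasp_force: 0.0
```

View pics/s2.png

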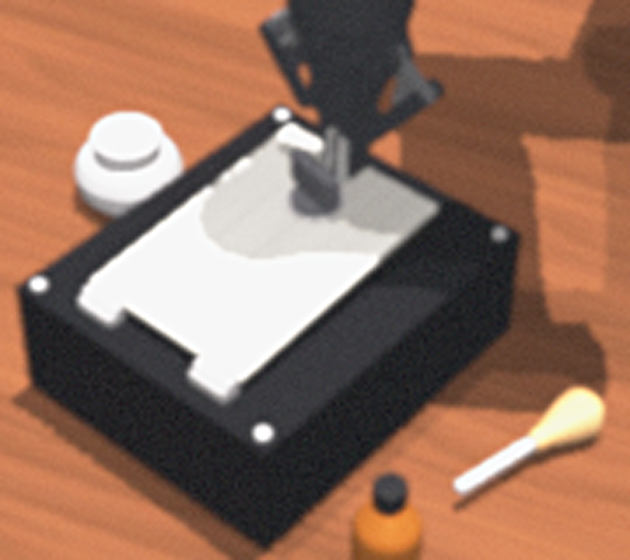

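The hatch is nearly shut, with the fingertips on the lip in front of the wing. I'll go down until the lift pins are felt.

```bash
python3 -m pendant '[[0,0,0.001,0,0,0,0],[0,0,0,0,0,0,0],[0,0,0,0,0,0,0]]';python3 -m pendant '[[0,0,0.001,0,0,0,0],[0,0,0,0,0,0,0],[0,0,0,0,0,0,0]]';python3 -m pendant '[[0,0,0.001,0,0,0,0],[0,0,0,0,0,0,0],[0,0,0,0,0,0,0]]'
```

```text
clock: 4.6
position: [537.1, 27.9, 138.3]
ee_rot: [0.991, -0.134, -0.0, -0.0]
contact_force: [0.3, -0.1, 0.2]
gripper_width: 0.2
grasp_force: 0.0
clock: 4.9
position: [537.1, 27.9, 137.3]
ee_rot: [0.991, -0.134, 0.0, 0.0]
contact_force: [-0.8, 0.4, 0.1]
gripper_width: -0.1
grasp_force: 0.4
clock: 5.2
position: [537.1, 27.9, 136.5]
ee_rot: [0.991, -0.134, 0.0, -0.0]
contact_force: [-1.9, -0.5, 4.0]
gripper_width: -0.1
grasp_force: 1.6
```

```bash
python3 -m pendant '[[0,0,-0.01,0,0,0,0],[0,0,-0.03,0,0,0,0],[0,0,-0.04,0,0,0,0.04],[0,0,0,0,0,-8.5,0.04],[0,0,0,0,0,-8.5,0.04],[0,0,0,0,0,-8.5,0.04],[0,0,0,0,0,-8.5,0.04],[0,0,0,0,0,-8.5,0.04],[0,0,0,0,0,-8.5,0.04],[0,0,0,0,0,-8.5,0.04],[0,0,0,0,0,-8.5,0.04],[0,0,0,0,0,-8.5,0.04]]'; python3 -m pendant '[[0,0,0,0,0,0,0.04],[0,0,0,0,0,0,0.04]]'; python3 - <<'E'
from bench import arm
import cv2,numpy as np
d=arm.get_image("wrist"); cv2.imwrite("pics/w3.png",d["image"][:,:,::-1])
print({k:v for k,v in d.items() if k!="image"})
b=arm.get_image("top")["image"][:,:,::-1];cv2.imwrite("pics/top3.png",b)
a=d["image"][:,:,::-1]
b=cv2.resize(b[185:265,235:315],(384,384),interpolation=cv2.INTER_CUBIC)
a=cv2.resize(a,(400,300),interpolation=cv2.INTER_AREA);b2=np.zeros((384,400,3),np.uint8)
cv2.imwrite("pics/t3.png",b)
E
```

```text
clock: 6.4
position: [537.2, 27.9, 216.7]
ee_rot: [0.86, 0.511, 0.0, 0.0]
contact_force: [0.6, 0.2, -0.8]
gripper_width: 40.3
grasp_force: 0.0
clock: 6.6
position: [537.1, 27.9, 216.5]
ee_rot: [0.862, 0.507, 0.0, 0.0]
contact_force: [1.1, -0.2, -0.3]
gripper_width: 39.7
grasp_force: 0.0
{'fx': 297.3186396354542, 'fy': 297.3186396354542, 'cx': 252.16071425988667, 'cy': 186.3697013450108, 'xyz': array([571.39990142,  87.40587087, 335.05116704]), 'rotation': array([ 0.95901358, -0.24892852, -0.03368742,  0.13112098])}
```

View pics/w3.png

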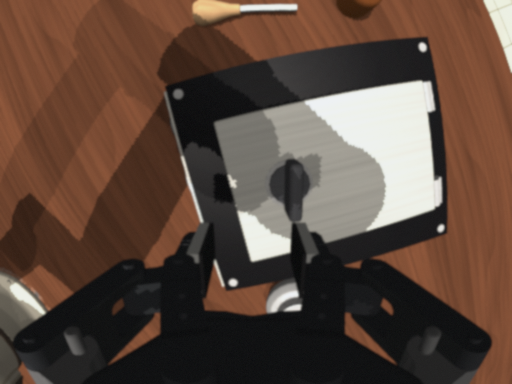

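The wing shows as the dark bar from about (291,162) to (295,219), on its disc at (291,183). The fingers are open below it, and the vise is at (285,297). I'll crop to measure the bar.

```bash
python3 - <<'E'
import cv2
a=cv2.imread("pics/w3.png")[145:230,255:330]; a=cv2.convertScaleAbs(a,alpha=2.2,beta=0)
cv2.imwrite("pics/w3c.png",cv2.resize(a,None,fx=7,fy=7,interpolation=cv2.INTER_CUBIC))
E
```

```text
(no output)
```

View pics/w3c.png

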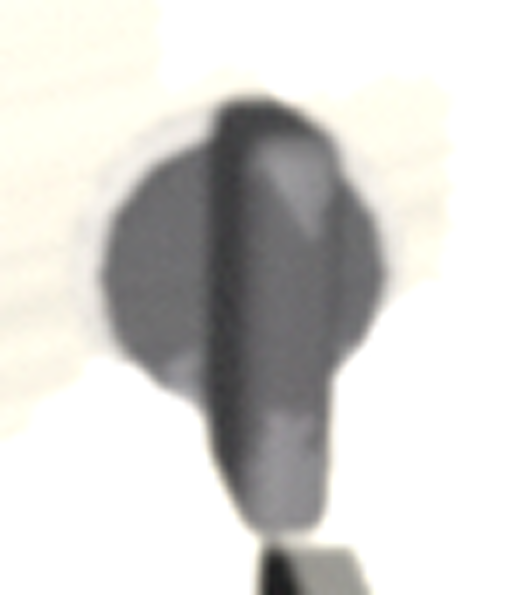

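```bash
python3 - <<'E'
from h import *
q=[0.95901358,-0.24892852,-0.03368742,0.13112098];t=np.array([571.3999,87.40587,335.05117]);f=297.3186;c=[252.1607,186.3697]
def hit(u,z):
    d=np.array(u)-c;r=np.hypot(*d);a=r/f;v=np.r_[d/r*np.sin(a),np.cos(a)];v=R.from_quat(q).apply(v);return t+v*(z-t[2])/v[2]
a,b=hit((296.4,164.7),142),hit((295.6,220.4),142);m=(a+b)/2
print(a,b,m,np.hypot(*(a-b)[:2]),"dir deg",np.degrees(np.arctan2(*(a-b)[1::-1])),"disc",hit((289.6,184.3),116))
# check calibration: hinge-side plate corners of the unit, screws
for u in[(423,47),(441,228),(233,283),(178,94)]: s=hit(u,91);print(u,s.round(1),R.from_euler("z",.271).apply(s-[603.6,10.2,0]).round(1))
from bench import arm;print(R.from_quat(arm.read_state()["ee_rot"]).as_matrix().round(3))
E
```

```text
[578.43022401  39.12521689 142.        ] [560.00912574   3.7276932  142.        ] [569.21967487  21.42645505 142.        ] 39.903903876074295 dir deg 62.507242032023974 disc [567.76969861  21.49722167 116.        ]
(423, 47) [737.6  67.2  91. ] [113.9  90.8  91. ]
(441, 228) [ 688.9 -107.5   91. ] [113.7 -90.6  91. ]
(233, 283) [474.5 -48.5  91. ] [-108.6  -91.1   91. ]
(178, 94) [523.5 126.8  91. ] [-108.4   90.9   91. ]
[[ 0.486  0.874  0.   ]
 [ 0.874 -0.486  0.   ]
 [ 0.     0.    -1.   ]]
```

```bash
python3 -m pendant '[[0.0092,0.0314,0,0,0,0,0.04],[0,0,0.01,0,0,-1.6,0.04],[0,0,0.02,0,0,0,0.04],[0,0,0.015,0,0,0,0.04],[0,0,0.01,0,0,0,0.04],[0,0,0.01,0,0,0,0.04],[0,0,0.005,0,0,0,0.04],[0,0,0.003,0,0,0,0.04],[0,0,0,0,0,0,0.04],[0,0,0,0,0,0,0.04]]'
```

```text
clock: 7.7
position: [569.4, 20.8, 143.8]
ee_rot: [0.854, 0.52, 0.001, 0.0]
contact_force: [-0.1, 0.1, -0.9]
gripper_width: 39.6
grasp_force: 0.0
```

```bash
python3 -m pendant '[[0,0,0,0,0,0,0.025],[0,0,0,0,0,0,0.025],[0,0,0,0,0,0,0.018],[0,0,0,0,0,0,0.018]]';  python3 - <<'E'
from bench import arm
import cv2
d=arm.get_image("wrist"); a=d["image"][100:340,150:400,::-1]
cv2.imwrite("pics/w4.png",cv2.resize(a,None,fx=2.4,fy=2.4,interpolation=cv2.INTER_CUBIC))
E
```

```text
clock: 8.1
position: [569.0, 20.7, 143.4]
ee_rot: [0.854, 0.52, 0.0, 0.0]
contact_force: [0.7, -0.2, -0.4]
gripper_width: 18.1
grasp_force: 0.0
```

View pics/w4.png

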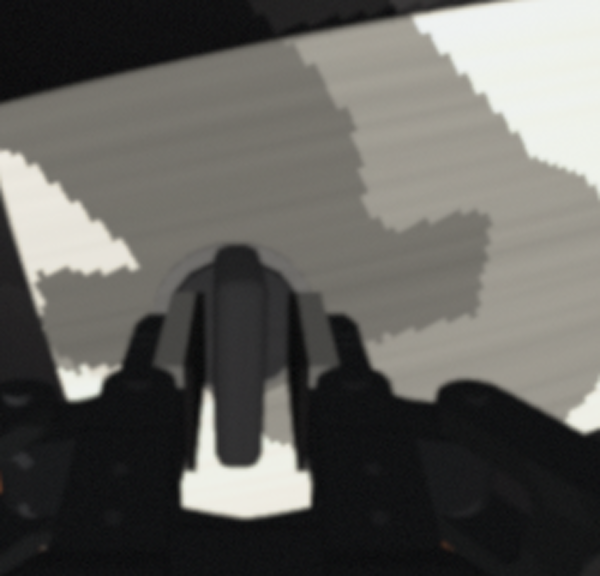

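The wing (x≈238, rows 245–465) stands between the fingers, whose inner faces are at x≈195 and 300, so it is about 1 mm off centre. Now I grip.

```bash
python3 -m pendant '[[0,0,0,0,0,0,0.012],[0,0,0,0,0,0,0.008],[0,0,0,0,0,0,0.004],[0,0,0,0,0,0,0],[0,0,0,0,0,0,0],[0,0,0,0,0,0,0]]'; python3 - <<'E'
from bench import arm
from scipy.spatial.transform import Rotation as R
s=arm.read_state();r=R.from_quat(s["ee_rot"]).inv();print(s["position"],r.apply(s["contact_force"]),r.apply(s["wrist_torque"]))
E
```

```text
clock: 8.75
position: [567.3, 21.3, 142.5]
ee_rot: [0.854, 0.52, -0.002, -0.001]
contact_force: [-4.4, 4.0, 1.1]
gripper_width: 8.9
grasp_force: 60.2
[567.32842442  21.3114067  142.5028753 ] [ 1.52506453 -5.770979   -1.06371213] [2.09119811 0.6416949  0.05891531]
```

```bash
cat >s.py <<'E'
from bench import arm
from scipy.spatial.transform import Rotation as R
import numpy as np
F=[];
s=arm.read_state();r=R.from_quat(s["ee_rot"]).inv();print("pos",s["position"].round(2),"Ftool",r.apply(s["contact_force"]).round(1),"Mtool",r.apply(s["wrist_torque"]).round(2), "yawx",np.degrees(np.arctan2(*R.from_quat(s["ee_rot"]).as_matrix()[1::-1,0])).round(1))
E
python3 -m pendant '[[0,-0.0018,0,0,0,0,0],[0,0,0,0,0,0,0],[0,0,0,0,0,0,0]]' >/dev/null; python3 s.py; python3 -m pendant '[[0,0,0.002,0,0,0,0],[0,0,0,0,0,0,0],[0,0,0,0,0,0,0]]'>/dev/null; python3 s.py;python3 -m pendant '[[0,0,0.001,0,0,0,0],[0,0,0,0,0,0,0],[0,0,0,0,0,0,0]]'>/dev/null; python3 s.py
```

```text
pos [567.16  21.44 142.62] Ftool [1.  0.7 3.6] Mtool [0.5  0.29 0.01] yawx 62.6
pos [567.03  21.51 141.18] Ftool [-0.3 -1.4  1.6] Mtool [1.1  0.16 0.05] yawx 62.6
pos [566.97  21.51 140.52] Ftool [-1.  -4.5 -1.9] Mtool [ 1.72 -0.06  0.01] yawx 62.7
```

```bash
python3 -m pendant '[[0,-0.001,0,0,0,0,0.0125],[0,0,0,0,0,0,0.0125],[0,0,0,0,0,0,0.0125],[0,0,0,0,0,0,0.0125]]'; python3 s.py; for i in 1 2; do :; done; python3 -m pendant '[[0,0,0.001,0,0,0,0.0125],[0,0,0,0,0,0,0.0125],[0,0,0,0,0,0,0.0125]]'>/dev/null; python3 s.py;python3 -m pendant '[[0,0,0.001,0,0,0,0.0125],[0,0,0,0,0,0,0.0125],[0,0,0,0,0,0,0.0125]]'>/dev/null; python3 s.py
```

```text
clock: 10.05
position: [567.8, 22.1, 141.0]
ee_rot: [0.854, 0.52, 0.001, 0.001]
contact_force: [0.9, -0.8, 2.3]
gripper_width: 12.3
grasp_force: 0.9
pos [567.78  22.06 140.99] Ftool [-0.3  1.2 -2.3] Mtool [-0.3  -0.02 -0.04] yawx 62.7
pos [567.62  22.07 140.02] Ftool [-1.2  2.4 -3.9] Mtool [-0.67 -0.06 -0.03] yawx 62.7
pos [567.31  22.16 138.67] Ftool [ 0.3  2.9 -4.4] Mtool [-0.9   0.21 -0.  ] yawx 62.7
```

```bash
for i in 1; do python3 -m pendant '[[0,0.0006,0.001,0,0,0,0.0125],[0,0,0,0,0,0,0.0125],[0,0,0,0,0,0,0.0125]]'>/dev/null; python3 s.py;python3 -m pendant '[[0,0,0.001,0,0,0,0.0125],[0,0,0,0,0,0,0.0125],[0,0,0,0,0,0,0.0125]]'>/dev/null; python3 s.py; python3 -m pendant '[[0,0,0.001,0,0,0,0.0125],[0,0,0,0,0,0,0.0125],[0,0,0,0,0,0,0.0125]]'>/dev/null; python3 s.py; done
```

```text
pos [567.2   22.08 137.19] Ftool [ 3.   2.2 -3.3] Mtool [-0.56  0.66  0.06] yawx 62.7
pos [566.99  21.93 136.19] Ftool [ 2.7  1.8 -3.2] Mtool [-0.27  0.75  0.02] yawx 62.7
pos [566.87  21.85 135.16] Ftool [ 2.8 -0.6 -3.8] Mtool [-0.09  0.89  0.05] yawx 62.7
```

```bash
for i in 1; do python3 -m pendant '[[0,0,0.001,0,0,0,0.0125],[0,0,0,0,0,0,0.0125],[0,0,0,0,0,0,0.0125]]'>/dev/null; python3 s.py;python3 -m pendant '[[0,0,0.001,0,0,0,0.0125],[0,0,0,0,0,0,0.0125],[0,0,0,0,0,0,0.0125]]'>/dev/null; python3 s.py; python3 -m pendant '[[0,0,0.001,0,0,0,0.0125],[0,0,0,0,0,0,0.0125],[0,0,0,0,0,0,0.0125]]'>/dev/null; python3 s.py; done
```

```text
pos [566.84  21.82 134.16] Ftool [ 3.3 -0.3 -4.5] Mtool [0.16 0.94 0.07] yawx 62.7
pos [566.79  21.79 133.22] Ftool [ 2.8 -0.4 -5.2] Mtool [ 0.31  0.91 -0.02] yawx 62.7
pos [566.78  21.77 132.4 ] Ftool [ 3.4 -1.9 -5.2] Mtool [ 0.5   0.83 -0.01] yawx 62.7
```

```bash
for i in 1; do python3 -m pendant '[[0,0,0.001,0,0,0,0.0125],[0,0,0,0,0,0,0.0125],[0,0,0,0,0,0,0.0125]]'>/dev/null; python3 s.py;python3 -m pendant '[[0,0,0.001,0,0,0,0.0125],[0,0,0,0,0,0,0.0125],[0,0,0,0,0,0,0.0125]]'>/dev/null; python3 s.py; done
```

```text
pos [566.77  21.78 131.8 ] Ftool [ 2.1 -2.9 -8.2] Mtool [ 0.7   0.83 -0.03] yawx 62.7
pos [566.79  21.77 131.23] Ftool [  2.3  -3.3 -10.8] Mtool [ 0.95  0.69 -0.01] yawx 62.7
```

```bash
for i in 1; do python3 -m pendant '[[0.0006,-0.001,0.001,0,0,0,0.0125],[0,0,0.001,0,0,0,0.0125],[0,0,0,0,0,0,0.0125],[0,0,0,0,0,0,0.0125]]'>/dev/null; python3 s.py;python3 -m pendant '[[0,0,0.001,0,0,0,0.0125],[0,0,0,0,0,0,0.0125],[0,0,0,0,0,0,0.0125]]'>/dev/null; python3 s.py; done
```

```text
pos [566.68  21.96 130.26] Ftool [ -0.9  -2.  -14. ] Mtool [ 0.47 -0.17  0.04] yawx 62.7
pos [566.67  21.94 129.73] Ftool [ -1.3  -4.  -15.8] Mtool [ 0.79 -0.24  0.03] yawx 62.7
```

```bash
python3 -m pendant '[[0,-0.0005,0.001,0,0,0,0.0125],[0,0,0.0007,0,0,0,0.0125],[0,0,0,0,0,0,0.0125],[0,0,0,0,0,0,0.0125]]'>/dev/null; python3 s.py; python3 -m pendant '[[0,0,0,0,0,0,0.0125]]' >/dev/null; python3 s.py
```

```text
pos [566.63  22.   129.02] Ftool [ -1.7  -3.7 -18.8] Mtool [ 0.8  -0.5   0.03] yawx 62.7
pos [566.64  21.98 129.  ] Ftool [ -1.3  -2.9 -19.8] Mtool [ 0.83 -0.58  0.04] yawx 62.7
```

```bash
python3 -m pendant '[[0,0,0.0006,0,0,3,0.0125],[0,0,0,0,0,3,0.0125],[0,0,0,0,0,3,0.0125],[0,0,0,0,0,3,0.0125],[0,0,0,0,0,0,0.0125],[0,0,0,0,0,0,0.0125]]'>/dev/null; python3 s.py; python3 -m pendant '[[0,0,0,0,0,3,0.0125],[0,0,0,0,0,3,0.0125],[0,0,0,0,0,0,0.0125],[0,0,0,0,0,0,0.0125]]' >/dev/null; python3 s.py
```

```text
pos [566.74  21.81 128.77] Ftool [ -3.8  -3.6 -20.8] Mtool [ 0.63 -0.94  0.  ] yawx 50.7
pos [566.77  21.74 128.74] Ftool [ -2.7  -3.2 -21.5] Mtool [ 0.47 -1.02 -0.02] yawx 44.7
```

```bash
for i in 1; do python3 -m pendant '[[0,0,0,0,0,3,0.0125],[0,0,0,0,0,3,0.0125],[0,0,0,0,0,0,0.0125]]'>/dev/null; python3 s.py; python3 -m pendant '[[0,0,0,0,0,3,0.0125],[0,0,0,0,0,3,0.0125],[0,0,0,0,0,0,0.0125]]' >/dev/null; python3 s.py; done
```

```text
pos [566.85  21.66 128.74] Ftool [ -2.9  -1.5 -20.4] Mtool [ 0.15 -1.1  -0.03] yawx 38.7
pos [566.89  21.59 128.74] Ftool [ -3.5  -0.6 -20.3] Mtool [-0.01 -1.06  0.05] yawx 32.7
```

```bash
for i in 1; do python3 -m pendant '[[-0.0006,0,0,0,0,3,0.0125],[0,0,0,0,0,3,0.0125],[0,0,0,0,0,3,0.0125],[0,0,0,0,0,0,0.0125]]'>/dev/null; python3 s.py; python3 -m pendant '[[0,0,0,0,0,3,0.0125],[0,0,0,0,0,3,0.0125],[0,0,0,0,0,3,0.0125],[0,0,0,0,0,0,0.0125]]' >/dev/null; python3 s.py; python3 -m pendant '[[0,0,0,0,0,3,0.0125],[0,0,0,0,0,3,0.0125],[0,0,0,0,0,3,0.0125],[0,0,0,0,0,0,0.0125]]' >/dev/null; python3 s.py; done
```

```text
pos [566.87  21.41 128.74] Ftool [ -2.6   0.3 -20.3] Mtool [-0.34 -0.78  0.04] yawx 23.7
pos [566.86  21.28 128.72] Ftool [ -2.7   1.1 -19.5] Mtool [-0.59 -0.72 -0.03] yawx 14.7
pos [566.77  21.12 128.71] Ftool [ -2.8   2.3 -19.5] Mtool [-0.82 -0.68  0.02] yawx 5.7
```

```bash
for i in 1; do python3 -m pendant '[[0,0,0,0,0,3,0.0125],[0,0,0,0,0,3,0.0125],[0,0,0,0,0,3,0.0125],[0,0,0,0,0,0,0.0125]]'>/dev/null; python3 s.py; python3 -m pendant '[[0,0,0,0,0,3,0.0125],[0,0,0,0,0,3,0.0125],[0,0,0,0,0,3,0.0125],[0,0,0,0,0,0,0.0125]]' >/dev/null; python3 s.py; python3 -m pendant '[[0,0,0,0,0,3,0.0125],[0,0,0,0,0,3,0.0125],[0,0,0,0,0,0,0.0125]]' >/dev/null; python3 s.py; done
python3 - <<'E'
from bench import arm
import cv2
d=arm.get_image("wrist"); a=d["image"][100:340,150:400,::-1]
cv2.imwrite("pics/w5.png",cv2.resize(a,None,fx=2.4,fy=2.4,interpolation=cv2.INTER_CUBIC))
E
```

```text
pos [566.68  20.98 128.68] Ftool [ -2.    3.  -20.3] Mtool [-1.11 -0.49 -0.03] yawx -3.3
pos [566.61  20.83 128.7 ] Ftool [ -1.9   4.1 -19. ] Mtool [-1.2  -0.38  0.05] yawx -12.3
pos [566.52  20.73 128.67] Ftool [ -0.7   3.8 -20. ] Mtool [-1.33 -0.22  0.02] yawx -18.3
```

View pics/w5.png

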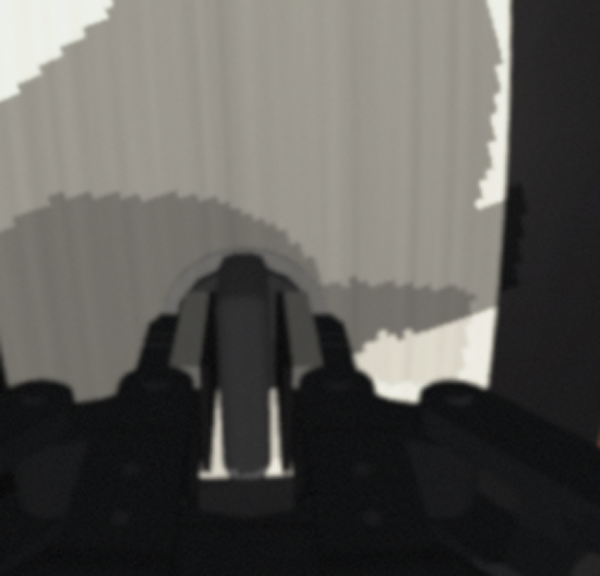

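The wing is aligned between the fingers and lies along the unit's x, about 1.6 rad. Now I let up slowly.

```bash
python3 -m pendant '[[0,0.001,-0.001,0,0,0,0.0125],[0,0,-0.001,0,0,0,0.0125],[0,0,-0.001,0,0,0,0.0125],[0,0,-0.001,0,0,0,0.0125],[0,0,-0.001,0,0,0,0.0125],[0,0,0,0,0,0,0.0125]]'>/dev/null; python3 s.py; python3 -m pendant '[[0,0,-0.001,0,0,0,0.0125],[0,0,-0.001,0,0,0,0.0125],[0,0,-0.001,0,0,0,0.0125],[0,0,0,0,0,0,0.0125]]' >/dev/null; python3 s.py;  python3 -m pendant '[[0,0,-0.001,0,0,0,0.02],[0,0,-0.001,0,0,0,0.03],[0,0,-0.001,0,0,0,0.03],[0,0,0,0,0,0,0.03],[0,0,0,0,0,0,0.03]]' >/dev/null; python3 s.py
```

```text
pos [566.48  20.58 131.47] Ftool [ 2.7  1.3 -9. ] Mtool [-0.29  0.75  0.01] yawx -18.3
pos [564.17  21.18 132.35] Ftool [ 0.3  0.9 -2.2] Mtool [-0.25  0.31 -0.  ] yawx -18.4
pos [564.97  21.75 135.83] Ftool [ 0.3  0.2 -0.9] Mtool [-0.03 -0.01 -0.01] yawx -18.3
```

```bash
python3 -m pendant '[[0,0,-0.01,0,0,0,0.04],[0,0,-0.02,0,0,0,0.04],[0,0,-0.03,0,0,0,0.04],[0,0,-0.03,0,0,0,0.04],[0,0,0,0,0,0,0.04],[0,0,0,0,0,0,0.04]]'>/dev/null; python3 s.py
python3 - <<'E'
from bench import arm
import cv2
d=arm.get_image("wrist"); cv2.imwrite("pics/w6.png",d["image"][:,:,::-1]);print(d["xyz"],d["rotation"])
E
```

```text
pos [565.29  21.85 227.25] Ftool [-0.1  0.6 -0.2] Mtool [-0.02 -0.01  0.07] yawx -18.4
[630.61373119   0.92743592 345.84295534] [-0.58021768  0.80338168  0.10857505 -0.07833758]
```

View pics/w6.png

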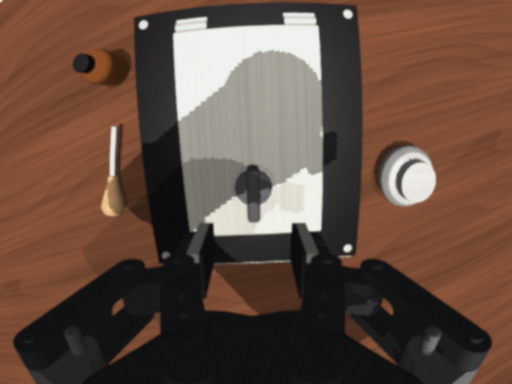

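The wing runs from (252,167) to (254,222), parallel to the hatch's sides, so it is locked. The hatch lies flush, the bystanders are where they were, and the gripper is clear. I'm handing in the job.

```bash
python3 -c "
from bench import arm
print(arm.job_done())"
```

```text
the job is handed in; nothing more can be done
None
```

The job is handed in: the hatch is shut, pressed on at about 20 N and held by the wing, which was turned to about 1.6 rad and let go; the loose things were not touched, and the hand-in gave no verdict.

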